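# Fit a quarter-turn water filter cartridge

### The job

Fit the new water filter cartridge: lift it straight up out of its carton, stand its neck in the socket of the filter base, press lightly and feel round until its two lugs drop into the valve at the bottom, then turn it clockwise (seen from above) to the stop, so that its grip bar is in line with the two pipe ports. Leave it locked in and let go, and leave the other things on the worktop where they stand.

Things in the scene. Friction and masses are not known exactly. Their poses are not given: they have to be found in the camera images.
- cartridge: filter cartridge, white plastic, 154 mm tall, about 0.3 kg, standing upright in a cell of the carton. Origin: centre of its underside; z up its axis. Neck 50 mm across and 24 mm high at the bottom with two lugs at its foot, body 66 mm across from 24 to 128 mm, grey grip bar on top. Bar and lugs lie along its x axis; it is the same after half a turn.
- cartridge_grip (a point): middle of the grip bar, 142 mm above the cartridge's underside; the bar is 14 mm thick (cartridge y), 58 mm long (cartridge x) and stands 26 mm high on the flat top of the body, from 14 mm below this point to 12 mm above it
- cartridge_lug (a point): outer end of one lug, 34 mm from the axis along the cartridge's +x, 3.5 mm above its underside; the other is opposite. Lugs are 14 mm wide, 7 mm high, flush with the underside, 68 mm over both ends
- filter_base: filter base, fixed to the worktop: white foot plate 112 x 112 mm with a round collar 91 mm across and 34 mm high, and two pipe ports that stick out to 78 mm from the centre along +y and -y. Origin: on the socket's axis at worktop height; z up. Bar angles below count from the line of the ports (y axis), anticlockwise seen from above, and repeat every 180 deg.
- socket_mouth (a point): centre of the collar's open top, 34 mm above the worktop. Two ledges inside it (26 to 34 mm high, 54 mm across, chamfered to 60 mm at the top; the cavity below them is 74 mm across) leave two opposite 70 deg openings: the lugs go down between them with the grip bar at about 48 to 86 deg. Once dropped in, the lugs pass under the ledges.
- valve_seat (a point): on the axis, 16 mm above the worktop: floor of the valve's turning ring. Its two notches (4 deg play) stand unseen where the bar would be at 54 to 80 deg: feel for them. Lugs beside them rest on the ring, cartridge underside at 25 mm; over them it drops to 16 mm. Turned clockwise it stops with the bar at about 0 deg. Stiff (0.3 N m); more than 10 N of press may drag it round.
- carton: open cardboard carton, 84 mm (x) by 164 mm (y), 62 mm high, fixed, walls 4 mm, two cells of 76 x 78 mm side by side along y, a folded flap at each end (204 mm over the flaps). The cartridge stands on the 4 mm floor of the +y cell, about 41 mm from the carton's centre; the other cell is empty. Origin: centre of the underside.
- rack_rail (a point): a point on the front rail of the bottle rack, 28 mm thick, which runs along world y above the back of the worktop, 440 mm above it: keep the wrist and arm clear of it
- tea_tin: green and grey tea tin, 74 mm across, 92 mm tall, bystander; origin in the middle of its underside
- mug: white mug, 95 mm tall, bystander; origin at its underside
- ball_valve: brass ball valve with a red lever, 115 mm long, 49 mm high, lying on the worktop, bystander; origin at its underside
- bottle_cap: dark grey round bottle cap, 69 mm across, 24 mm high, bystander; origin in the middle of its underside
Not all that is in view belongs to the job. What is shaped like the cartridge but purple is not meant.

How it is judged:
By the outcome, as a careful person would: the job done as asked, in the order asked, and still so for the second after the job is handed in, with the robot touching nothing.
It also fails if it takes over 61 s, if anything falls off the work surface, if the arm or the gripper's body presses on something with over 40 N, if the wrist force passes 120 N, or if a joint passes its speed limit or range.

### The arm

A 6-joint arm with a two-finger parallel gripper is mounted at the origin on a cart in front of the work surface, level with it; the furniture and walls round the work are solid. World frame = base frame: x ahead of the robot, y to its left, z up, the work surface at z = 0. Lengths are in m, angles in degrees, forces in N, time in s.
With the tool pointing down it reaches from about 0.25 to 0.725 m from the base axis. Payload 9.7 kg.
Tool frame: the origin (TCP) lies at the very end of the fingers, on their centre line; the grasp point (between the pads) lies 19 mm behind it (robot.pinch_z is the distance from the TCP to the grasp point, in m); z points along the fingers, y is the line along which they close (so a half turn about z gives the same grasp; the last joint's range is limited). The gripper opens to 85 mm and grips with 20 to 120 N. Pads are 22 mm wide; open, the fingers measure 114 mm over their backs; the gripper's body (76 mm by 85 mm) begins 54 mm behind the grasp point. The pads swing forward as they close: fully open they stand 13 mm farther back than shut.
Start: joints at [-65.317, 4.979, 10.078, 95.1, 0, 90], TCP at [0.23, -0.5, 0.231] pointing down, gripper open.
Joint ranges: [-179.16, 179.16], [-48.56, 103.87], [-65.8, 70.77], [-126.05, 130.52], [-82.76, 87.17], [-180, 180]. Speed limits (degrees/s): [127.2, 127.2, 147.25, 180, 180, 180].

### API

Orientations are given as [roll, pitch, yaw] about the fixed x, y, z axes, in that order (R = Rz(yaw) Ry(pitch) Rx(roll)).
In Python, from cell import robot gives the robot as it stands. The module is installed in compiled form; this text tells all that it offers.
- The arm moves only by the tool arm_command, never from a script. Its argument "series" is a list of rows, each a list of 7 numbers: the turn, a rotation vector about the tool's x, y, z as a fraction of full scale, then the shift along the tool's x, y, z as a fraction of full scale, then the opening, from -1 (shut) to 1 (fully open), so that 0 is half open. A call has 1 to 5 rows; each row is the pose to reach, as a shift and turn from the pose commanded when the call began, along the tool's axes at that moment; what a row does not reach only later rows make up. Full scale, the value 1, is 0.15 m for a shift and pi/2 rad for a turn. A row lasts 1/12 s, in which the tool goes at most 41.7 mm and 7.16 degrees, less where a joint would pass 70% of its speed; a pose out of reach is approached as far as the arm can. A call with a number of a shift or a turn outside -1 to 1 is refused whole. A call with a gripper value outside its range is refused whole. The fingers move at their own pace and stop on an object; "force" is the grip in N (left out, the last holds). Time passes only in rows, so rows that repeat a pose let the fingers close. It gives the time, the measured TCP pose, the force, the opening and the grip force at its end, in the units of the state.
- robot.sense(): the state, without advancing time (a new reading comes with each control period).
- robot.read_camera(name): name is "side" or "top"; returns the picture (400x640x3 uint8, red, green, blue); there is no depth.
- robot.calibration(name): a dict with "camera_matrix" (3x3 intrinsics, pixels), "rvec" (rotation vector, rad) and "tvec" (3), from world to camera coordinates, as OpenCV has them. Camera axes: x right, y down, z forward; pixel columns grow to the right and rows downward; lengths in m; the calibration is good to about 2 mm. A picture is of the moment at which its call begins. calibration takes no time and is no camera call.
- robot.close_job(): hands the job in; it is judged then, once.
The state is a dict: "time": time; "joint_pos": joint angles; "joint_vel": joint speeds; "joint_torque": joint torques, N m; "position": TCP position; "tool_rot": TCP orientation; "wrist_force": force on the tool from outside, world axes, zero at the start; "torque": the same for the moment, N m; "width": finger opening in m; "grasp_force": force on a finger pad.
Only numpy, scipy, OpenCV 4.12 (cv2) and the standard library are available. Lean on these libraries where they do the work, as an engineer would, in place of code of your own. Each camera call takes 0.05 s, during which the arm holds its last target. There are 200 camera calls.

## Working session

There is one attempt and no reset: what is moved stays moved. The work goes in short steps, Python scripts to look and compute and a tool call to move; the robot and the scene stay as the last step left them, time stands still between calls to the robot, and variables do not carry over. Pictures are saved under pics/ and viewed, at most 10 in all, crops included, and the job is handed in when it is done.

Besides the shell and the picture viewer there is one more tool, called after "Request:" by a JSON object that holds its "method" and its "body", one argument or row to a line. arm_command: Moves the arm, as the interface text tells. Its arguments: {"type":"object","properties":{"series":{"type":"array","items":{"type":"array","items":{"type":"number"}}},"force":{"type":"number"}},"required":["series"]}

```bash
mkdir -p pics; python3 - <<'E'
from cell import robot
import cv2
for n in("top","side"):
    cv2.imwrite(f"pics/{n}0.png",robot.read_camera(n)[:,:,::-1])
    c=robot.calibration(n);print(n,c)
print(robot.sense())
E
```

```text
top {'camera_matrix': array([[406.9795717 ,   0.        , 317.10577862],
       [  0.        , 406.9795717 , 199.2313368 ],
       [  0.        ,   0.        ,   1.        ]]), 'rvec': array([ 2.17091446, -2.17337259,  0.12822468]), 'tvec': array([0.00935551, 0.55269954, 1.59106857])}
side {'camera_matrix': array([[498.34889157,   0.        , 321.99637876],
       [  0.        , 498.34889157, 189.66299835],
       [  0.        ,   0.        ,   1.        ]]), 'rvec': array([ 2.06562302, -0.19942872,  0.09743527]), 'tvec': array([-0.5385024 ,  0.27228506,  1.73323997])}
{'time': 0.1, 'joint_pos': array([-6.53195147e+01,  5.00750839e+00,  1.00388151e+01,  9.50996307e+01,
       -1.83845707e-03,  8.99999113e+01]), 'joint_vel': array([-0.05384501, -0.0764557 ,  0.17213542, -0.04637605, -0.00406677,
        0.06940829]), 'joint_torque': array([ 3.41646237e-04, -5.21558583e+01,  4.65654945e+01,  1.60286488e-02,
       -1.69202747e-05,  8.11091013e-06]), 'position': array([ 0.22956157, -0.49957265,  0.23065659]), 'tool_rot': array([-1.79931676e+02,  1.83835000e-03,  2.46805761e+01]), 'wrist_force': array([ 0.07038629, -0.61838756, -0.84734339]), 'torque': array([ 0.0421515 , -0.00729387,  0.01672893]), 'grasp_force': 0.0, 'width': 0.08545284582063607}
```

View pics/top0.png

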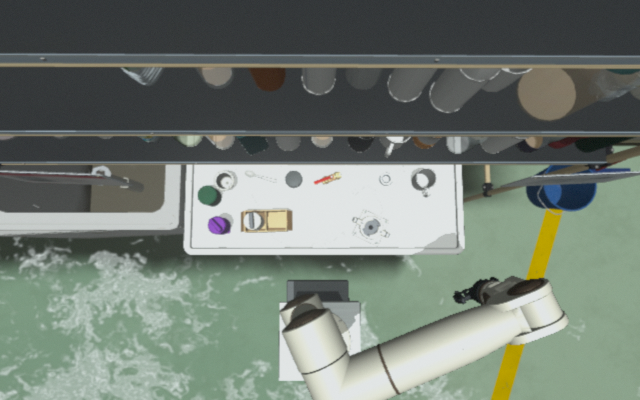

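View pics/side0.png

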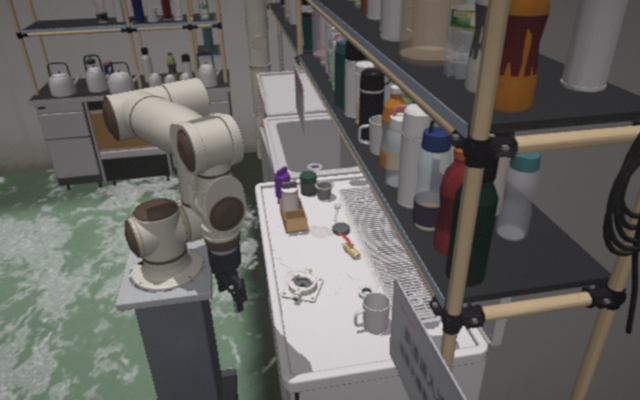

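The top view shows the carton at about (266,221) with the white cartridge at (253,220) in its left cell. The filter base is at (371,228), the purple decoy at (218,225) and the tea tin at (208,195). In the side view the cartridge is at (290,197) and the base at (302,286). I'll zoom in next.

```bash
cat > h.py <<'E'
import numpy as np,cv2
from cell import robot
from scipy.spatial.transform import Rotation as Rn
def cam(n):
    c=robot.calibration(n);R=cv2.Rodrigues(c["rvec"])[0];return c["camera_matrix"],R,c["tvec"]
def ray(n,uv,z):
    K,R,t=cam(n);d=R.T@np.linalg.inv(K)@np.array([*uv,1.]);o=-R.T@t
    return (o+d*(z-o[2])/d[2])
def proj(n,p):
    K,R,t=cam(n);q=K@(R@np.array(p)+t);return q[:2]/q[2]
E
python3 - <<'E'
from h import *
t=cv2.imread("pics/top0.png");s=cv2.imread("pics/side0.png")
a=cv2.resize(np.hstack([t[200:245,236:296],t[204:249,342:402]]),None,fx=6.6,fy=6.6,interpolation=cv2.INTER_CUBIC)
b=cv2.resize(np.hstack([s[176:220,270:330],s[262:306,272:332]]),None,fx=6.6,fy=6.6,interpolation=cv2.INTER_CUBIC)
cv2.imwrite("pics/crop.png",np.vstack([a,b]))
for uv,z in(((253,220),.158),((266,221),.062),((371,228),.034)):print(ray("top",uv,z))
for n in("top","side"):print(-cam(n)[1].T@cam(n)[2])
for uv,z in(((290,188),.158),((302,284),.034)):print(ray("side",uv,z))
E
```

```text
[0.46312166 0.24355258 0.158     ]
[0.4645326  0.20721853 0.062     ]
[ 0.43792635 -0.2037223   0.034     ]
[0.38064203 0.02751626 1.64055418]
[ 0.29128599 -1.46518772  1.06612484]
[0.4629941 0.1983792 0.158    ]
[ 0.44225014 -0.22031577  0.034     ]
```

View pics/crop.png

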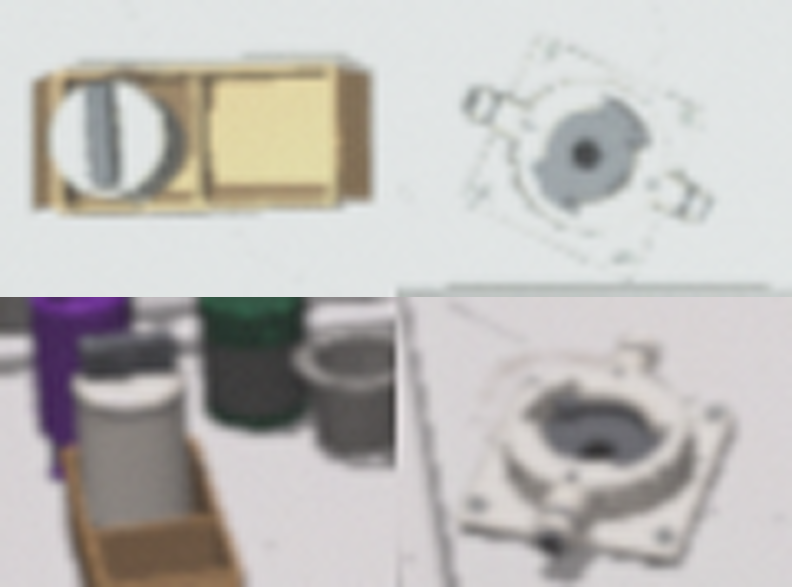

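The zoom gives crop pixels. The top bar spans about (100,80) to (104,187) on the white disc, centred near (108,138). The ports run from about (466,105) to (700,200). The plate bolts are at (545,45), (690,110), (475,190) and (620,258), and the socket's dark hole is at (586,153). In the side view the collar rim is centred near (600,425).

```bash
python3 - <<'E'
from h import *
t=cv2.imread("pics/top0.png").astype(int);s=cv2.imread("pics/side0.png").astype(int)
def up(im,x0,x1,y0,y1,f=8): return cv2.resize(im[y0:y1,x0:x1].astype(np.uint8),None,fx=f,fy=f,interpolation=cv2.INTER_CUBIC).astype(int)
def blobs(m,x0,y0,f=8,k=3):
    n,l,st,c=cv2.connectedComponentsWithStats(m.astype(np.uint8))
    for i in sorted(range(1,n),key=lambda i:-st[i,4])[:k]:
        pts=np.argwhere(l==i)[:,::-1].astype(np.float32)
        r=cv2.minAreaRect(pts); box=(cv2.boxPoints(r)+.5)/f-.5+[x0,y0]
        yield (c[i]+.5)/f-.5+[x0,y0],st[i,4]/f/f,box
u=up(t,240,275,205,238);sat=u.max(2)-u.min(2);V=u.mean(2)
print("bar top");
for c,a,b in blobs((sat<25)&(V<165)&(V>60),240,205):
    w=[ray("top",p,.158)[:2] for p in b]
    print(c.round(2),round(a,1),ray("top",c,.158).round(4),np.round(w,4).tolist())
print("white disc")
m=(sat<30)&(V>185)
for c,a,b in blobs(m,240,205,k=3):
    print(c.round(2),round(a,1),ray("top",c,.132).round(4),ray("top",b.mean(0),.132).round(4))
u=up(t,350,395,205,250);V=u.mean(2)
print("socket")
for lo,hi in((130,190),(0,110),(0,190)):
  for c,a,b in blobs((V<hi)&(V>=lo),350,205,k=2): print(lo,hi,c.round(2),round(a,1),ray("top",c,.016).round(4),ray("top",c,.030).round(4))
def tc(p): return np.array([342+(p[0]-396+.5)/6.6-.5,204+(p[1]+.5)/6.6-.5])
def sc(p): return np.array([272+(p[0]-396+.5)/6.6-.5,262+(p[1]-297+.5)/6.6-.5])
B=[ray("top",tc(p),.008)[:2] for p in((545,45),(690,110),(475,190),(620,258))]
print("bolts",np.round(B,4).tolist(),np.mean(B,0))
BS=[ray("side",sc(p),.008)[:2] for p in((473,508),(664,537),(714,413))];print("bolts side",np.round(BS,4).tolist(),(BS[0]+BS[2])/2)
P=[ray("top",tc(p),.02)[:2] for p in((466,105),(700,200))];d=P[0]-P[1];print("ports",P,np.mean(P,0),np.degrees(np.arctan2(d[1],d[0])),np.hypot(*d))
K,R,tt=cam("side")
# collar rim in side, outer edges left/right of crop (505,425),(692,425)
E
```

```text
bar top
[254.59 220.46] 131.0 [0.4614 0.2378 0.158 ] [[0.4907, 0.2733], [0.5084, 0.2215], [0.4371, 0.1964], [0.4196, 0.248]]
[240.93 222.34] 4.1 [0.4547 0.2872 0.158 ] [[0.4947, 0.2902], [0.4948, 0.2834], [0.4231, 0.2807], [0.423, 0.2875]]
[246.62 228.33] 3.3 [0.4329 0.2662 0.158 ] [[0.4335, 0.2734], [0.4385, 0.2698], [0.4307, 0.2591], [0.4257, 0.2627]]
white disc
[256.07 221.67] 399.0 [0.4584 0.2359 0.132 ] [0.4609 0.2325 0.132 ]
[256.48 220.14] 77.1 [0.464  0.2345 0.132 ] [0.4637 0.2333 0.132 ]
[246.57 221.34] 68.4 [0.4597 0.271  0.132 ] [0.4561 0.2691 0.132 ]
socket
130 190 [371.27 227.05] 181.5 [ 0.4424 -0.2075  0.016 ] [ 0.4418 -0.2054  0.03  ]
130 190 [369.23 247.33] 38.1 [ 0.362 -0.198  0.016] [ 0.3621 -0.1961  0.03  ]
0 110 [370.28 226.93] 11.6 [ 0.4428 -0.2035  0.016 ] [ 0.4423 -0.2015  0.03  ]
0 190 [371.19 227.04] 198.7 [ 0.4424 -0.2071  0.016 ] [ 0.4419 -0.2051  0.03  ]
0 190 [369.23 247.33] 38.1 [ 0.362 -0.198  0.016] [ 0.3621 -0.1961  0.03  ]
bolts [[0.5097, -0.181], [0.4699, -0.2688], [0.4215, -0.1372], [0.3803, -0.2246]] [ 0.44535557 -0.20290003]
bolts side [[0.3802, -0.2236], [0.4675, -0.2627], [0.5076, -0.1762]] [ 0.44388692 -0.19988724]
ports [array([ 0.47241708, -0.13111585]), array([ 0.41500336, -0.27162916])] [ 0.44371022 -0.20137251] 67.77508153375652 0.15179039570574315
```

```bash
python3 - <<'E'
from h import *
def tc(p): return np.array([236+(p[0]+.5)/6.6-.5,200+(p[1]+.5)/6.6-.5])
def sc(p): return np.array([270+(p[0]+.5)/6.6-.5,176+(p[1]-297+.5)/6.6-.5])
print("disc",ray("top",tc((108,139)),.132),"bar",ray("top",tc((101.5,133.5)),.158))
a,b=ray("top",tc((100,80)),.158),ray("top",tc((103.5,187)),.158);d=a-b;print("bar ang",np.degrees(np.arctan2(d[1],d[0])))
print("carton ends", [ray("top",tc(p),.062).round(4) for p in((48,140),(340,135),(67,67),(335,67),(200,67),(200,212))])
print("side bar top mid",ray("side",sc((126,340)),.158),"disc",ray("side",sc((127,389)),.132))
s=robot.sense();Rt=Rn.from_euler("xyz",s["tool_rot"],degrees=True).as_matrix()
print(Rt.round(3))
# pixel scale, bar midline refine: darkness profile per row
t=cv2.imread("pics/top0.png").astype(float).mean(2)
for v in range(212,231): print(v,t[v,243:264].astype(int))
E
```

```text
disc [0.46221706 0.25122389 0.132     ] bar [0.4638465  0.25099034 0.158     ]
bar ang 2.7548847014800226
carton ends [array([0.4655, 0.2967, 0.062 ]), array([0.4682, 0.1256, 0.062 ]), array([0.5084, 0.2863, 0.062 ]), array([0.5083, 0.1288, 0.062 ]), array([0.5083, 0.2082, 0.062 ]), array([0.4232, 0.2072, 0.062 ])]
side bar top mid [0.46403479 0.24726799 0.158     ] disc [0.46182014 0.23470878 0.132     ]
[[ 0.909  0.418 -0.001]
 [ 0.418 -0.909  0.001]
 [-0.    -0.001 -1.   ]]
212 [147 166 143  99 109 120 117 114 114 116 145 161 143 128 108 104 111 116
 115 115 118]
213 [146 166 140 119 154 164 145 138 137 121 167 213 209 184 151 135 129 130
 129 131 129]
214 [146 169 160 174 209 198 150 147 142 120 167 222 225 218 196 160 132 128
 131 132 133]
215 [147 174 193 217 225 204 152 147 141 118 158 218 226 226 220 195 148 117
 121 129 132]
216 [146 186 215 226 225 205 159 149 144 118 142 205 225 226 226 219 186 135
 112 122 134]
217 [146 201 224 227 225 207 160 150 147 120 144 202 225 227 227 226 216 169
 109 114 128]
218 [156 209 225 227 225 203 158 147 145 125 139 199 225 226 226 226 220
[... 410 characters left out ...]
9 167 147 152 130 114 178 223 226 227 226 218 169
 103  99 109]
224 [151 203 224 227 226 216 177 148 153 133 115 178 223 228 226 223 200 144
 105 102 118]
225 [143 193 218 226 226 219 188 151 152 137 119 177 223 226 225 213 169 113
 101 110 137]
226 [142 178 196 214 223 216 183 153 151 137 121 179 223 225 217 183 132 104
 107 131 172]
227 [139 168 158 170 208 221 203 162 149 136 136 189 221 215 180 139 115 113
 128 167 195]
228 [142 166 141 110 158 201 203 184 165 159 167 191 198 178 128 112 110 118
 148 177 186]
229 [140 166 138  90 107 147 170 187 193 194 187 164 143 137 127 123 120 130
 136 142 143]
230 [144 170 151 108 114 137 151 154 155 152 150 148 145 145 155 160 150 156
 157 156 158]
```

Request:
{"method": "arm_command", "body": {
  "series": [
    [0,0,0.243,0.7,-0.78,0,1],
    [0,0,0.243,0.7,-0.78,0,1],
    [0,0,0.243,0.7,-0.78,0,1],
    [0,0,0.243,0.7,-0.78,0,1],
    [0,0,0.243,0.7,-0.78,0,1]
  ]
}}

```text
time: 0.52
position: [0.2771, -0.3454, 0.2318]
tool_rot: [-180.0, -0.0, 2.9]
wrist_force: [-0.3, -0.5, -0.6]
width: 0.0854
grasp_force: 0.0
```

Request:
{"method": "arm_command", "body": {
  "series": [
    [0,0,0,0.359,-0.985,0,1],
    [0,0,0,0.359,-0.985,0,1],
    [0,0,0,0.359,-0.985,0,1],
    [0,0,0,0.359,-0.985,0,1],
    [0,0,0,0.359,-0.985,0,1]
  ]
}}

```text
time: 0.93
position: [0.3237, -0.1955, 0.2315]
tool_rot: [-180.0, -0.0, 3.1]
wrist_force: [-0.5, -0.2, -0.3]
width: 0.0855
grasp_force: 0.0
```

Request:
{"method": "arm_command", "body": {
  "series": [
    [0,0,0,0.359,-0.985,0,1],
    [0,0,0,0.359,-0.985,0,1],
    [0,0,0,0.359,-0.985,0,1],
    [0,0,0,0.359,-0.985,0,1],
    [0,0,0,0.359,-0.985,0,1]
  ]
}}

```text
time: 1.35
position: [0.3703, -0.0453, 0.231]
tool_rot: [-179.9, -0.0, 3.1]
wrist_force: [0.1, -0.8, 0.4]
width: 0.0851
grasp_force: 0.0
```

Request:
{"method": "arm_command", "body": {
  "series": [
    [0,0,0,0.359,-0.985,0,1],
    [0,0,0,0.359,-0.985,0,1],
    [0,0,0,0.359,-0.985,0,1],
    [0,0,0,0.359,-0.985,0,1],
    [0,0,0,0.359,-0.985,0,1]
  ]
}}

```text
time: 1.77
position: [0.4203, 0.0478, 0.2307]
tool_rot: [-178.3, 0.1, 5.5]
wrist_force: [-0.1, -0.9, -0.4]
width: 0.0856
grasp_force: 0.0
```

Request:
{"method": "arm_command", "body": {
  "series": [
    [0,0,0,0.359,-0.985,0,1],
    [0,0,0,0.359,-0.985,0,1],
    [0,0,0,0.359,-0.985,0,1],
    [0,0,0,0.359,-0.985,0,1],
    [0,0,0,0.359,-0.985,0,1]
  ]
}}

```text
time: 2.18
position: [0.4672, 0.0853, 0.2348]
tool_rot: [-176.6, 0.1, 8.4]
wrist_force: [-0.1, -0.4, -0.3]
width: 0.0854
grasp_force: 0.0
```

```bash
python3 - <<'E'
from h import *
cv2.imwrite("pics/side1.png",cv2.resize(robot.read_camera("side")[:,:,::-1],None,fx=1.25,fy=1.25))
cv2.imwrite("pics/top1.png",robot.read_camera("top")[:,:,::-1])
s=robot.sense()
for k in("joint_pos","joint_vel","joint_torque","position","tool_rot","wrist_force"):print(k,s[k].round(2))
E
```

```text
joint_pos [  8.36  -5.15   0.3   95.57   3.36 179.93]
joint_vel [ 0.14 -1.29 -0.96  0.47 -0.01  0.06]
joint_torque [  0.17 -39.95  47.04  -0.19   0.22  -0.  ]
position [0.47 0.09 0.23]
tool_rot [-1.7664e+02  1.2000e-01  8.4300e+00]
wrist_force [-0.37 -0.04 -0.4 ]
```

View pics/side1.png

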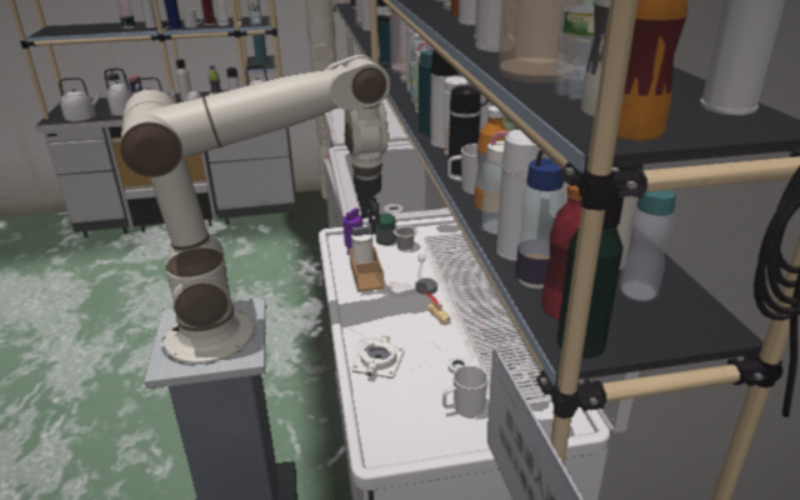

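The fifth row stalled because joint 6 hit its 180° limit (j6 = j1 + 180 − yaw), and nothing touched. I'll use the equivalent grasp half a turn round. In the picture the arm is clear of the rack.

```bash
cat >> h.py <<'E'
def rel(p0,e0,p1,yaw):
    R0=Rn.from_euler("xyz",e0,degrees=True);R1=Rn.from_euler("xyz",[180,0,yaw],degrees=True)
    r=(R0.inv()*R1).as_rotvec()/(np.pi/2);d=R0.inv().apply(np.array(p1)-p0)/.15
    return np.r_[r,d].round(3)
E
python3 - <<'E'
from h import *
s=robot.sense();print(rel(s["position"],s["tool_rot"],[.467,.10,.231],40))
for y in(.12,):print(rel([.467,.10,.231],[180,0,180],[.463,.251,.231],182.8))
p=ray("top",(266,163),.44);q=ray("top",(400,163),.44);print("rail?",p,q)
E
```

```text
[-0.037 -0.009 -0.351  0.014 -0.094  0.031]
[ 0.     0.    -0.031  0.027  1.007  0.   ]
rail? [0.61791984 0.16619515 0.44      ] [ 0.61813107 -0.23557868  0.44      ]
```

Request:
{"method": "arm_command", "body": {
  "series": [
    [-0.037,-0.009,-0.351,0.014,-0.094,0.031,1],
    [-0.037,-0.009,-0.351,0.014,-0.094,0.031,1],
    [-0.037,-0.009,-0.351,0.014,-0.094,0.031,1],
    [-0.037,-0.009,-0.351,0.014,-0.094,0.031,1],
    [-0.037,-0.009,-0.351,0.014,-0.094,0.031,1]
  ]
}}

```text
time: 2.7
position: [0.4661, 0.1001, 0.2313]
tool_rot: [179.9, -0.0, 40.5]
wrist_force: [-0.5, 0.2, 1.1]
width: 0.0852
grasp_force: 0.0
```

Request:
{"method": "arm_command", "body": {
  "series": [
    [0,0,-0.389,0,0,0,1],
    [0,0,-0.389,0,0,0,1],
    [0,0,-0.389,0,0,0,1],
    [0,0,-0.389,0,0,0,1],
    [0,0,-0.389,0,0,0,1]
  ]
}}

```text
time: 3.12
position: [0.4661, 0.1, 0.2314]
tool_rot: [179.9, 0.0, 75.4]
wrist_force: [0.1, -1.1, -0.3]
width: 0.0854
grasp_force: 0.0
```

Request:
{"method": "arm_command", "body": {
  "series": [
    [0,0,-0.389,0,0,0,1],
    [0,0,-0.389,0,0,0,1],
    [0,0,-0.389,0,0,0,1],
    [0,0,-0.389,0,0,0,1],
    [0,0,-0.389,0,0,0,1]
  ]
}}

```text
time: 3.53
position: [0.4661, 0.1, 0.2314]
tool_rot: [180.0, 0.0, 110.4]
wrist_force: [0.9, 0.3, 0.7]
width: 0.0854
grasp_force: 0.0
```

Request:
{"method": "arm_command", "body": {
  "series": [
    [0,0,-0.389,0,0,0,1],
    [0,0,-0.389,0,0,0,1],
    [0,0,-0.389,0,0,0,1],
    [0,0,-0.389,0,0,0,1],
    [0,0,-0.389,0,0,0,1]
  ]
}}

```text
time: 3.95
position: [0.4661, 0.1, 0.2314]
tool_rot: [180.0, 0.1, 145.4]
wrist_force: [-0.2, -0.5, -0.0]
width: 0.0853
grasp_force: 0.0
```

Request:
{"method": "arm_command", "body": {
  "series": [
    [0,0,-0.389,0,0,0,1],
    [0,0,-0.389,0,0,0,1],
    [0,0,-0.389,0,0,0,1],
    [0,0,-0.389,0,0,0,1],
    [0,0,-0.389,0,0,0,1]
  ]
}}

```text
time: 4.37
position: [0.4661, 0.1, 0.2314]
tool_rot: [-180.0, 0.1, -179.6]
wrist_force: [-0.3, 0.2, -0.2]
width: 0.0851
grasp_force: 0.0
```

Request:
{"method": "arm_command", "body": {
  "series": [
    [0,0,-0.031,0.027,1.0,0,1],
    [0,0,-0.031,0.027,1.0,0,1],
    [0,0,-0.031,0.027,1.0,0,1],
    [0,0,-0.031,0.027,1.0,0,1],
    [0,0,-0.031,0.027,1.0,0,1]
  ]
}}

```text
time: 4.78
position: [0.4615, 0.2538, 0.2306]
tool_rot: [180.0, 0.0, -176.9]
wrist_force: [0.8, 0.7, 0.1]
width: 0.0854
grasp_force: 0.0
```

```bash
python3 - <<'E'
from h import *
im=robot.read_camera("top")[:,:,::-1]
im2=robot.read_camera("side")[:,:,::-1]
a=cv2.resize(im[190:245,225:305],None,fx=5,fy=5,interpolation=2);b=cv2.resize(im2[150:205,250:330],None,fx=5,fy=5,interpolation=2)
cv2.imwrite("pics/over.png",np.hstack([a,b]))
s=robot.sense();print(s["position"],s["tool_rot"],s["joint_pos"]);print(rel(s["position"],s["tool_rot"],[.463,.251,.134],182.8))
E
```

```text
[0.46173114 0.25077188 0.2310474 ] [-1.79960925e+02  1.52150248e-02 -1.77003363e+02] [ 2.85296125e+01  1.59018500e+00  6.50431831e+00  9.49172467e+01
 -4.18169367e-02  2.55329818e+01]
[-0.     0.     0.002 -0.008  0.002  0.647]
```

View pics/over.png

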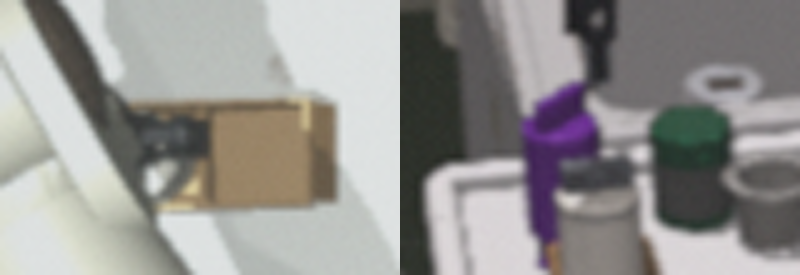

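The side crop shows the finger tips above the cartridge bar, both near column 290. I'll go down and grip.

Request:
{"method": "arm_command", "body": {
  "series": [
    [0,0,0,-0.008,0,0.45,1],
    [0,0,0,-0.008,0,0.5,1],
    [0,0,0,-0.008,0,0.58,1],
    [0,0,0,-0.008,0,0.647,1],
    [0,0,0,-0.008,0,0.647,1]
  ]
}}

```text
time: 5.3
position: [0.4631, 0.2496, 0.1333]
tool_rot: [-179.9, -0.0, -177.1]
wrist_force: [0.4, -0.8, -1.1]
width: 0.0853
grasp_force: 0.0
```

Request:
{"method": "arm_command", "body": {
  "series": [
    [0,0,0,0,0,0,-1],
    [0,0,0,0,0,0,-1],
    [0,0,0,0,0,0,-1],
    [0,0,0,0,0,0,-1],
    [0,0,0,0,0,0,-1]
  ],
  "force": 60
}}

```text
time: 5.72
position: [0.4638, 0.251, 0.1349]
tool_rot: [180.0, 0.1, -177.1]
wrist_force: [-0.7, -0.4, 0.1]
width: 0.0257
grasp_force: 0.0
```

Request:
{"method": "arm_command", "body": {
  "series": [
    [0,0,0,0,0,0,-1],
    [0,0,0,0,0,0,-1],
    [0,0,0,0,0,0,-1],
    [0,0,0,0,0,0,-1],
    [0,0,0,0,0,0,-1]
  ]
}}

```text
time: 6.13
position: [0.4637, 0.251, 0.1347]
tool_rot: [180.0, 0.1, -177.1]
wrist_force: [-0.9, 1.4, 5.9]
width: 0.0128
grasp_force: 59.3
```

Request:
{"method": "arm_command", "body": {
  "series": [
    [0,0,0,0,0,-0.1,-1],
    [0,0,0,0,0,-0.25,-1],
    [0,0,0,0,0,-0.45,-1],
    [0,0,0,0,0,-0.7,-1],
    [0,0,0,0,0,-0.7,-1]
  ],
  "force": 80
}}

```text
time: 6.55
position: [0.4644, 0.2513, 0.2453]
tool_rot: [179.8, 0.4, -177.1]
wrist_force: [1.0, 0.7, -1.6]
width: 0.0124
grasp_force: 78.4
```

Request:
{"method": "arm_command", "body": {
  "series": [
    [0,0,0,0,0,0,-1],
    [0,0,0,0,0,0,-1]
  ]
}}

```text
time: 6.72
position: [0.4632, 0.2506, 0.2377]
tool_rot: [-179.9, -0.0, -177.1]
wrist_force: [-0.9, 0.6, -3.9]
width: 0.0124
grasp_force: 78.4
```

```bash
python3 - <<'E'
from h import *
s=robot.sense();p=s["position"];print(p,s["tool_rot"],s["wrist_force"],s["torque"],s["width"])
# transit to above base at yaw 140 (bar at 140-66=74 deg)
for k in(1,2,3):
    f=k/3;q=p*(1-f)+np.array([.4437,-.2015,p[2]])*f;y=182.9+(141-182.9)*f
    if k==1:print(rel(p,s["tool_rot"],q,y))
    else: print(rel(q0,[180,0,y0],q,y))
    q0,y0=q,y
E
```

```text
[0.4631743  0.25062124 0.23770647] [-1.79945516e+02 -4.70718607e-02 -1.77075006e+02] [-0.86923094  0.57869859 -3.86148054] [ 0.02594233 -0.02447306  0.04764358] 0.012359472689716799
[-1.000e-03 -0.000e+00  1.550e-01  9.400e-02 -1.001e+00  1.000e-03]
[-0.    -0.     0.155 -0.15  -0.994 -0.   ]
[ 0.    -0.     0.155 -0.386 -0.929 -0.   ]
```

```bash
python3 - <<'E'
from h import *
s=robot.sense();p=s["position"]
for k in(1,2,3):
    f=k/3;q=p*(1-f)+np.array([.4437,-.2015,p[2]])*f;y=182.9+(133-182.9)*f
    if k>1: print(rel(q0,[180,0,y0],q,y))
    else:print(rel(p,s["tool_rot"],q,y))
    q0,y0=q,y
E
```

```text
[-1.000e-03 -0.000e+00  1.850e-01  9.400e-02 -1.001e+00  1.000e-03]
[ 0.    -0.     0.185 -0.196 -0.986 -0.   ]
[ 0.    -0.     0.185 -0.471 -0.889 -0.   ]
```

Request:
{"method": "arm_command", "body": {
  "series": [
    [0,0,0.185,0.094,-1.0,0,-1],
    [0,0,0.185,0.094,-1.0,0,-1],
    [0,0,0.185,0.094,-1.0,0,-1],
    [0,0,0.185,0.094,-1.0,0,-1],
    [0,0,0.185,0.094,-1.0,0,-1]
  ]
}}

```text
time: 7.13
position: [0.4558, 0.0963, 0.2373]
tool_rot: [-179.9, -0.1, 166.1]
wrist_force: [0.3, 0.2, -3.4]
width: 0.0121
grasp_force: 79.2
```

Request:
{"method": "arm_command", "body": {
  "series": [
    [0,0,0.185,-0.196,-0.986,0,-1],
    [0,0,0.185,-0.196,-0.986,0,-1],
    [0,0,0.185,-0.196,-0.986,0,-1],
    [0,0,0.185,-0.196,-0.986,0,-1],
    [0,0,0.185,-0.196,-0.986,0,-1]
  ]
}}

```text
time: 7.55
position: [0.4495, -0.0539, 0.2371]
tool_rot: [-179.9, -0.1, 149.4]
wrist_force: [-0.4, 0.4, -3.9]
width: 0.0123
grasp_force: 79.6
```

Request:
{"method": "arm_command", "body": {
  "series": [
    [0,0,0.185,-0.471,-0.889,0,-1],
    [0,0,0.185,-0.471,-0.889,0,-1],
    [0,0,0.185,-0.471,-0.889,0,-1],
    [0,0,0.185,-0.471,-0.889,0,-1],
    [0,0,0.185,-0.471,-0.889,0,-1]
  ]
}}

```text
time: 7.97
position: [0.4433, -0.2044, 0.2366]
tool_rot: [-179.9, -0.1, 132.8]
wrist_force: [-0.6, 0.8, -3.3]
width: 0.0126
grasp_force: 79.7
```

Request:
{"method": "arm_command", "body": {
  "series": [
    [0,0,0,0,0,0.18,-1],
    [0,0,0,0,0,0.18,-1],
    [0,0,0,0,0,0.18,-1]
  ]
}}

```text
time: 8.22
position: [0.4431, -0.2, 0.21]
tool_rot: [-179.9, -0.2, 133.0]
wrist_force: [-0.6, -0.5, -1.7]
width: 0.0124
grasp_force: 79.7
```

```bash
python3 - <<'E'
from h import *
im=robot.read_camera("top")[:,:,::-1];im2=robot.read_camera("side")[:,:,::-1]
a=cv2.resize(im[200:250,340:400],None,fx=6.5,fy=6.5,interpolation=2);b=cv2.resize(im2[215:325,270:336],None,fx=5,fy=5,interpolation=2)
c=np.zeros((550,390+330,3),np.uint8);c[:325,:390]=a;c[:,390:]=b
cv2.imwrite("pics/base1.png",c)
s=robot.sense();print(s["position"],s["tool_rot"],s["wrist_force"])
p=s["position"];print("expected neck bottom px side",proj("side",[*p[:2],p[2]-.130]), "mouth",proj("side",[.4437,-.2015,.034]))
E
```

```text
[ 0.44406927 -0.2003679   0.21241942] [1.79970004e+02 5.70130215e-03 1.33042033e+02] [ 0.03353854  0.33504033 -2.44695958]
expected neck bottom px side [301.12081433 268.03351355] mouth [301.58130558 280.24623856]
```

View pics/base1.png

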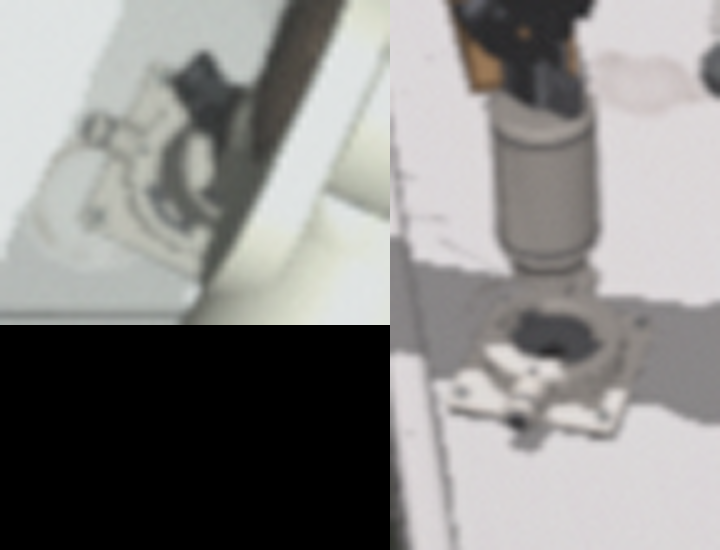

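The side crop shows the cartridge upright above the socket: body spanning columns 497–597, collar about 475–628. I'll measure the lateral offset at sub-pixel level from row profiles.

```bash
python3 - <<'E'
from h import *
g=robot.read_camera("side").astype(int).mean(2)
s0=cv2.imread("pics/side0.png").astype(int).mean(2)
for v in range(246,262,3): print("body",v,g[v,286:318].astype(int))
for v in range(265,272): print("neck",v,g[v,286:318].astype(int))
for v in range(274,296,2): print("collar",v,s0[v,282:324].astype(int))
p=robot.sense()["position"]
for z in(.10,.14):print(proj("side",[*p[:2],p[2]-.134+z-.004]))
for z in(0,.016,.034):print(z,proj("side",[.4437,-.2015,z]))
K,R,t=cam("side");print(R.round(3))
E
```

```text
body 246 [217 217 217 210 174 124 116 123 126 127 130 131 132 132 133 133 132 131
 131 131 127 123 118 113 114 147 192 215 218 217 217 217]
body 249 [216 217 219 211 180 132 119 128 127 127 127 131 132 133 134 134 134 133
 131 129 125 123 120 115 115 140 187 215 218 217 218 218]
body 252 [217 216 218 213 187 140 119 125 130 131 128 131 133 134 135 134 131 132
 131 129 127 124 120 114 114 141 188 213 217 218 217 217]
body 255 [216 216 217 213 186 143 120 125 132 130 129 129 132 133 135 134 133 133
 132 129 126 124 120 115 113 133 182 214 217 217 217 217]
body 258 [216 217 216 215 196 157 121 122 130 132 131 132 133 132 135 134 133 134
 131 129 128 125 120 116 111 126 178 213 219 218 218 217]
body 261 [216 216 217 217 206 166 119 120 129 134 133 133 131 134 134 135 133 133
 131 131 128 125 120 116 105 122 176 212 217 218 217 217]
neck 265 [212 214 216 216 217 209 186 148 122 106 108 110 108 111 112 113 112 112
 111 109 106 108 110 129 171 206 217 218 217 216 216 216]
neck 266 [209 208 211 214 217 216 207 176 134 113 116 119 115 115 112 111 110 115
 118 117 118 111 107 132 183 212 218 2
[... 2259 characters left out ...]
 191 193
 195 194 187 183 180 174 167 156 141 129 125 125 119 114 118 137 174 194
 177 155 180 208 213 213]
collar 292 [191 173 170 189 207 213 213 207 187 161 143 136 157 186 204 209 205 191
 165 139 125 126 134 131 128 128 128 125 122 123 132 150 176 202 209 191
 167 183 207 214 213 212]
collar 294 [192 177 171 185 206 212 214 213 212 209 198 175 164 168 166 159 156 151
 137 125 124 123 123 124 131 138 145 152 170 189 204 212 214 211 192 161
 169 191 199 211 213 213]
[300.16169159 244.17296538]
[299.69378814 233.40937571]
0 [301.93963857 288.45487444]
0.016 [301.77191464 284.61268086]
0.034 [301.58130558 280.24623856]
[[ 0.983 -0.183 -0.015]
 [-0.101 -0.472 -0.876]
 [ 0.153  0.863 -0.482]]
```

Cartridge and collar show the same +0.5 px residual in the side view, so they line up laterally to about 1 mm. I'll go down and feel.

Request:
{"method": "arm_command", "body": {
  "series": [
    [0,0,0,0,0,0.15,-1],
    [0,0,0,0,0,0.28,-1],
    [0,0,0,0,0,0.28,-1],
    [0,0,0,0,0,0.28,-1]
  ]
}}

```text
time: 8.7
position: [0.4439, -0.2007, 0.1705]
tool_rot: [180.0, -0.0, 133.0]
wrist_force: [1.0, 0.6, -2.6]
width: 0.0123
grasp_force: 79.7
```

Request:
{"method": "arm_command", "body": {
  "series": [
    [0,0,0,0,0,0.01,-1],
    [0,0,0,0,0,0.02,-1],
    [0,0,0,0,0,0.03,-1],
    [0,0,0,0,0,0.04,-1],
    [0,0,0,0,0,0.04,-1]
  ]
}}

```text
time: 9.12
position: [0.444, -0.2012, 0.1642]
tool_rot: [180.0, 0.0, 133.0]
wrist_force: [-0.5, 0.1, -3.5]
width: 0.0126
grasp_force: 79.7
```

Request:
{"method": "arm_command", "body": {
  "series": [
    [0,0,0,0,0,0.007,-1],
    [0,0,0,0,0,0.014,-1],
    [0,0,0,0,0,0.02,-1],
    [0,0,0,0,0,0.02,-1]
  ]
}}

```text
time: 9.45
position: [0.4439, -0.2013, 0.1611]
tool_rot: [180.0, 0.0, 133.0]
wrist_force: [-0.1, -0.7, -2.4]
width: 0.0121
grasp_force: 80.0
```

Request:
{"method": "arm_command", "body": {
  "series": [
    [0,0,0,0,0,0.007,-1],
    [0,0,0,0,0,0.014,-1],
    [0,0,0,0,0,0.014,-1]
  ]
}}

```text
time: 9.7
position: [0.4438, -0.2015, 0.1591]
tool_rot: [-180.0, 0.1, 133.0]
wrist_force: [-2.2, -2.5, -2.5]
width: 0.0123
grasp_force: 79.9
```

Request:
{"method": "arm_command", "body": {
  "series": [
    [0,0,0,0,-0.007,0,-1],
    [0,0,0,0,-0.007,0.007,-1],
    [0,0,0,0,-0.007,0.014,-1],
    [0,0,0,0,-0.007,0.014,-1]
  ]
}}

```text
time: 10.03
position: [0.4432, -0.2018, 0.1565]
tool_rot: [180.0, 0.0, 133.0]
wrist_force: [-0.3, -0.7, -3.2]
width: 0.0125
grasp_force: 79.7
```

Request:
{"method": "arm_command", "body": {
  "series": [
    [0,0,0,0,0,0.005,-1],
    [0,0,0,0,0,0.01,-1],
    [0,0,0,0,0,0.01,-1]
  ]
}}

```text
time: 10.28
position: [0.4433, -0.2019, 0.1554]
tool_rot: [180.0, 0.0, 133.0]
wrist_force: [-1.1, -1.9, -1.6]
width: 0.0125
grasp_force: 79.9
```

Request:
{"method": "arm_command", "body": {
  "series": [
    [0,0,0,0,-0.003,0.005,-1],
    [0,0,0,0,-0.003,0.01,-1],
    [0,0,0,0,-0.003,0.01,-1]
  ]
}}

```text
time: 10.53
position: [0.4432, -0.2023, 0.1545]
tool_rot: [179.9, 0.1, 133.0]
wrist_force: [0.2, -1.1, 4.3]
width: 0.0123
grasp_force: 80.9
```

Contact on the ring, with about 7 N of press. Now I'll feel round in small turns, anticlockwise first.

Request:
{"method": "arm_command", "body": {
  "series": [
    [0,0,-0.011,0,0,0,-1],
    [0,0,-0.022,0,0,0,-1],
    [0,0,-0.033,0,0,0,-1]
  ]
}}

```text
time: 10.78
position: [0.4426, -0.202, 0.1533]
tool_rot: [180.0, -0.0, 136.1]
wrist_force: [-0.4, -0.7, -2.9]
width: 0.0124
grasp_force: 79.8
```

Request:
{"method": "arm_command", "body": {
  "series": [
    [0,0,-0.011,0,0,0,-1],
    [0,0,-0.022,0,0,0,-1],
    [0,0,-0.033,0,0,0,-1]
  ]
}}

```text
time: 11.03
position: [0.4427, -0.2021, 0.1535]
tool_rot: [180.0, -0.0, 139.0]
wrist_force: [-0.4, -0.2, -2.6]
width: 0.0124
grasp_force: 79.8
```

Request:
{"method": "arm_command", "body": {
  "series": [
    [0,0,0,0,0,0.005,-1],
    [0,0,0,0,0,0.008,-1],
    [0,0,0,0,0,0.008,-1]
  ]
}}

```text
time: 11.28
position: [0.4428, -0.2021, 0.1524]
tool_rot: [180.0, 0.0, 138.9]
wrist_force: [-0.6, -0.3, -3.0]
width: 0.0125
grasp_force: 79.8
```

Request:
{"method": "arm_command", "body": {
  "series": [
    [0,0,0,0,0,0.005,-1],
    [0,0,0,0,0,0.01,-1],
    [0,0,0,0,0,0.01,-1]
  ]
}}

```text
time: 11.53
position: [0.4428, -0.2022, 0.151]
tool_rot: [180.0, 0.0, 138.9]
wrist_force: [-0.8, -0.6, -3.8]
width: 0.0123
grasp_force: 79.7
```

Request:
{"method": "arm_command", "body": {
  "series": [
    [0,0,0,0,0,0.005,-1],
    [0,0,0,0,0,0.012,-1],
    [0,0,0,0,0,0.012,-1]
  ]
}}

```text
time: 11.78
position: [0.4429, -0.2022, 0.1492]
tool_rot: [180.0, 0.0, 138.9]
wrist_force: [0.3, -1.1, -2.2]
width: 0.0122
grasp_force: 79.8
```

Request:
{"method": "arm_command", "body": {
  "series": [
    [0,0,0,0,0,0.005,-1],
    [0,0,0,0,0,0.012,-1],
    [0,0,0,0,0,0.012,-1]
  ]
}}

```text
time: 12.03
position: [0.4428, -0.2022, 0.1474]
tool_rot: [180.0, 0.0, 138.9]
wrist_force: [-0.4, -0.2, -3.5]
width: 0.0123
grasp_force: 79.8
```

It has dropped about 8 mm below the ring level, so the lugs are in the notches. I'll lower it to the floor.

Request:
{"method": "arm_command", "body": {
  "series": [
    [0,0,0,0,0,0.005,-1],
    [0,0,0,0,0,0.008,-1],
    [0,0,0,0,0,0.008,-1]
  ]
}}

```text
time: 12.28
position: [0.443, -0.2022, 0.1467]
tool_rot: [180.0, 0.1, 138.9]
wrist_force: [0.1, -0.5, 0.3]
width: 0.0127
grasp_force: 80.2
```

Request:
{"method": "arm_command", "body": {
  "series": [
    [0,0,0.04,0,0,0,-1],
    [0,0,0.08,0,0,0,-1],
    [0,0,0.12,0,0,0,-1],
    [0,0,0.16,0,0,0,-1],
    [0,0,0.2,0,0,0,-1]
  ],
  "force": 100
}}

```text
time: 12.7
position: [0.4426, -0.2023, 0.1467]
tool_rot: [180.0, 0.0, 120.8]
wrist_force: [-3.0, -0.8, 1.1]
width: 0.0114
grasp_force: 99.6
```

```bash
python3 -c "
from h import *
s=robot.sense();print(s['tool_rot'],s['position'],s['wrist_force'],s['torque'])"
```

```text
[1.79996612e+02 3.99114814e-02 1.20757147e+02] [ 0.44263164 -0.20233899  0.14671725] [-3.003981   -0.82042742  1.14185976] [-0.34102595  0.83343657  0.35808536]
```

Request:
{"method": "arm_command", "body": {
  "series": [
    [0,0,0.06,0,0,0,-1],
    [0,0,0.12,0,0,0,-1],
    [0,0,0.18,0,0,0,-1],
    [0,0,0.24,0,0,0,-1],
    [0,0,0.3,0,0,0,-1]
  ]
}}

```text
time: 13.12
position: [0.443, -0.2022, 0.1467]
tool_rot: [179.9, 0.0, 93.7]
wrist_force: [-0.6, 0.4, 1.1]
width: 0.0119
grasp_force: 99.6
```

Request:
{"method": "arm_command", "body": {
  "series": [
    [0,0,0.05,0,0,0,-1],
    [0,0,0.1,0,0,0,-1],
    [0,0,0.15,0,0,0,-1],
    [0,0,0.2,0,0,0,-1],
    [0,0,0.2,0,0,0,-1]
  ]
}}

```text
time: 13.53
position: [0.4432, -0.2021, 0.1467]
tool_rot: [179.9, -0.0, 75.7]
wrist_force: [-0.7, -0.6, 0.7]
width: 0.012
grasp_force: 99.5
```

```bash
python3 -c "
from h import *
s=robot.sense();print(s['tool_rot'],s['position'],s['wrist_force'],s['torque'])"
```

```text
[ 1.79913631e+02 -1.84745447e-02  7.57373009e+01] [ 0.44316685 -0.20214611  0.14674807] [-0.6753632  -0.58390852  0.67209411] [-0.03678135  0.12491419  0.03949014]
```

Request:
{"method": "arm_command", "body": {
  "series": [
    [0,0,0.02,0,0,0,-1],
    [0,0,0.04,0,0,0,-1],
    [0,0,0.06,0,0,0,-1],
    [0,0,0.08,0,0,0,-1]
  ]
}}

```text
time: 13.87
position: [0.4432, -0.2022, 0.1468]
tool_rot: [179.9, -0.0, 68.8]
wrist_force: [1.3, -0.1, 0.9]
width: 0.0124
grasp_force: 99.6
```

```bash
python3 -c "
from h import *
s=robot.sense();print(s['tool_rot'],s['position'],s['wrist_force'],s['torque'])"
```

```text
[ 1.79905897e+02 -3.20169520e-02  6.88241326e+01] [ 0.44324785 -0.20215432  0.14675827] [ 1.27365593 -0.10103344  0.93119822] [-0.05478276 -0.03551118  0.34600019]
```

Turning against ring friction (0.35 N m). On to the stop.

Request:
{"method": "arm_command", "body": {
  "series": [
    [0,0,0.015,0,0,0,-1],
    [0,0,0.03,0,0,0,-1],
    [0,0,0.045,0,0,0,-1]
  ]
}}

```text
time: 14.12
position: [0.4432, -0.2022, 0.1468]
tool_rot: [179.9, -0.0, 64.6]
wrist_force: [1.1, -0.3, 2.6]
width: 0.0118
grasp_force: 99.8
```

```bash
python3 -c "
from h import *
s=robot.sense();print(s['tool_rot'],s['position'],s['wrist_force'],s['torque'])"
```

```text
[ 1.79906332e+02 -3.26581714e-02  6.46490078e+01] [ 0.44323866 -0.2022078   0.14676934] [ 1.14616923 -0.34019561  2.64642154] [-0.01557034 -0.25007193  0.32742879]
```

Request:
{"method": "arm_command", "body": {
  "series": [
    [0,0,0.015,0,0,0,-1],
    [0,0,0.03,0,0,0,-1],
    [0,0,0.03,0,0,0,-1]
  ]
}}

```text
time: 14.37
position: [0.4432, -0.2022, 0.1467]
tool_rot: [179.9, -0.0, 61.9]
wrist_force: [1.5, -1.1, 4.3]
width: 0.0119
grasp_force: 100.2
```

```bash
python3 -c "
from h import *
s=robot.sense();print(s['tool_rot'],s['position'],s['wrist_force'],s['torque'])"
```

```text
[ 1.79913697e+02 -3.41558935e-02  6.18983543e+01] [ 0.44320052 -0.20220889  0.14673014] [ 1.47612986 -1.06067162  4.25968743] [-0.03343165 -0.32719608  0.52582848]
```

Request:
{"method": "arm_command", "body": {
  "series": [
    [0,0,0.015,0,0,0,-1],
    [0,0,0.03,0,0,0,-1],
    [0,0,0.03,0,0,0,-1]
  ]
}}

```text
time: 14.62
position: [0.4432, -0.2021, 0.1468]
tool_rot: [179.9, -0.0, 59.2]
wrist_force: [1.8, 0.8, 5.0]
width: 0.0117
grasp_force: 107.1
```

```bash
python3 - <<'E'
from h import *
s=robot.sense();print(s['tool_rot'],s['position'],s['wrist_force'],s['torque'],s["width"])
E
```

```text
[ 1.79912701e+02 -3.49260678e-02  5.92116323e+01] [ 0.44323285 -0.20214975  0.14676885] [1.78586979 0.7820674  4.96330469] [ 0.04385822 -0.40361693  1.69834557] 0.011726119991036775
```

The torque jumped to 1.7 N m, so that is the stop. I'll relax the twist a little, open and retreat upwards.

Request:
{"method": "arm_command", "body": {
  "series": [
    [0,0,-0.022,0,0,0,-1],
    [0,0,-0.022,0,0,0,-1]
  ]
}}

```text
time: 14.78
position: [0.4432, -0.2022, 0.1468]
tool_rot: [179.9, -0.0, 61.3]
wrist_force: [1.1, 0.4, 4.4]
width: 0.0119
grasp_force: 100.9
```

```bash
python3 - <<'E'
from h import *
s=robot.sense();print(s['tool_rot'],s['wrist_force'],s['torque'],s["width"])
E
```

```text
[ 1.79910637e+02 -3.22416875e-02  6.13087078e+01] [1.14075098 0.43558922 4.36676634] [ 0.07839509 -0.41363858  0.77592191] 0.011939273126643422
```

Request:
{"method": "arm_command", "body": {
  "series": [
    [0,0,0,0,0,0,1],
    [0,0,0,0,0,0,1],
    [0,0,0,0,0,0,1],
    [0,0,0,0,0,0,1],
    [0,0,0,0,0,0,1]
  ]
}}

```text
time: 15.2
position: [0.4427, -0.2022, 0.1461]
tool_rot: [180.0, -0.0, 61.2]
wrist_force: [0.7, -0.2, 0.3]
width: 0.072
grasp_force: 0.0
```

Request:
{"method": "arm_command", "body": {
  "series": [
    [0,0,0,0,0,-0.15,1],
    [0,0,0,0,0,-0.35,1],
    [0,0,0,0,0,-0.6,1],
    [0,0,0,0,0,-0.6,1],
    [0,0,0,0,0,-0.6,1]
  ]
}}

```text
time: 15.62
position: [0.4436, -0.2026, 0.2384]
tool_rot: [179.8, -0.0, 61.2]
wrist_force: [-0.2, 0.7, -1.0]
width: 0.0854
grasp_force: 0.0
```

Request:
{"method": "arm_command", "body": {
  "series": [
    [0,0,0,0.88,-0.48,0,1],
    [0,0,0,0.88,-0.48,0,1],
    [0,0,0,0.88,-0.48,0,1],
    [0,0,0,0.88,-0.48,0,1],
    [0,0,0,0.88,-0.48,0,1]
  ]
}}

```text
time: 16.03
position: [0.4426, -0.0482, 0.2355]
tool_rot: [-179.9, -0.0, 61.4]
wrist_force: [-0.2, -0.2, 0.2]
width: 0.0856
grasp_force: 0.0
```

Request:
{"method": "arm_command", "body": {
  "series": [
    [0,0,0,0.88,-0.48,0,1],
    [0,0,0,0.88,-0.48,0,1],
    [0,0,0,0.88,-0.48,0,1],
    [0,0,0,0.88,-0.48,0,1],
    [0,0,0,0.88,-0.48,0,1]
  ]
}}

```text
time: 16.45
position: [0.4432, 0.1017, 0.235]
tool_rot: [-179.9, 0.0, 61.4]
wrist_force: [-1.0, -0.6, 0.1]
width: 0.0853
grasp_force: 0.0
```

```bash
python3 - <<'E'
from h import *
im=robot.read_camera("top")[:,:,::-1];im2=robot.read_camera("side")[:,:,::-1]
a=cv2.resize(im[200:250,340:400],None,fx=6.5,fy=6.5,interpolation=2);b=cv2.resize(im2[170:330,230:360],None,fx=3,fy=3,interpolation=2)
c=np.zeros((480,780,3),np.uint8);c[:325,:390]=a;c[:,390:]=b
cv2.imwrite("pics/final.png",c);print(robot.sense()["position"])
E
```

```text
[0.4433397  0.09878189 0.23537476]
```

View pics/final.png

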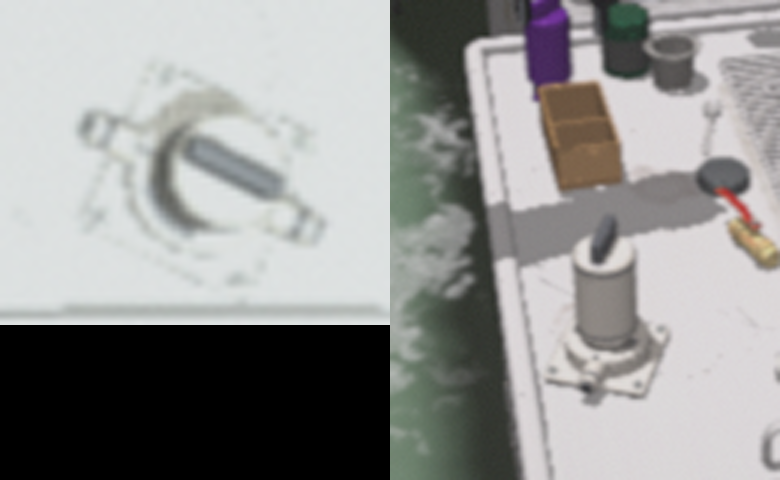

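The cartridge stands upright in the collar. Its bar, from (187,148) to (278,190), is parallel to the ports, from (80,125) to (322,232), within about 1°. The other things in view look undisturbed and the arm is clear, so I'm handing in.

```bash
python3 -c "
from cell import robot
print(robot.close_job())"
```

```text
the job is handed in; nothing more can be done
None
```

The cartridge is seated and turned clockwise to the stop, with its grip bar within about 1° of the pipe ports. I let go, the arm is clear, and the job is handed in at about 16.5 s of the 61 s allowed.

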